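# Shut and lock the giveaway locker at the camper stand

### The job

Push the open door of the little white locker shut until it snaps fully home on its catch. Then turn the orange ball knob on top clockwise, from the red dot round to the green dot, so that its bolt drops in front of the shut door, and leave the things around the locker where they are.

Things in the scene. Friction and masses are not known exactly. Their poses are not given: they have to be found in the camera images.
- locker: White locker fixed to the table, 180 mm deep (x), 260 wide (y), 200 high. Origin: centre of its underside. Its front (own -x) faces roughly to the robot's right, the hinge side (+y) nearer the robot. A steel latch plate on the roof, 84 mm wide, 8 mm thick, reaches 62 mm beyond the locker's front, over the shut door, and carries the ball knob. The rest of the roof is clear.
- door (a joint): Opening angle of the slate grey door (rad): 0 shut, at most 1.6; it starts open. Seen from above it shuts counterclockwise. It moves with slight friction and stays where left. At about 0.07 it meets a spring roller catch and must be pushed over it with about 8 N near the free edge; below about 0.03 the spring draws it home to 0 and holds it.
- door_hinge (a point): On the upright hinge line, in the plane of the door's outer face, at the door's top (196 mm above the table). x points from the outer face into the door; -y runs along the face to the free edge. The door is a flat panel 260 mm wide, 16 thick, from 20 to 196 mm above the table, about 0.6 kg. Its dark strip is only a marking: nothing to grasp.
- door_edge (a point): Top corner of the door's free edge on the outer face, 260 mm from door_hinge, 196 mm above the table; axes as door_hinge.
- knob (a joint): Turn of the ball knob (rad), 0 to a stop at 1.5, growing clockwise seen from above. Starts below 0.25, stays where left, takes about 0.15 N m. The white pointer under the ball points to the red dot at 0, to the green dot (away from the locker) at 1.5. Each radian lowers the bolt 15 mm.
- ball (a point): Centre of the knob's smooth orange ball, 42 mm across, 250 mm above the table, 42 mm above the latch plate; upright turning axis. Thin stem below, with a collar 28 mm wide, 10 mm high. It lies 115 mm in front of the locker's centre, 20 mm to the hinge side. It slips out of the fingers unless gripped across its widest part.
- bolt: Brass bolt, 10 mm thick, on the knob's axis: raised, its tip (the origin) is level with the latch plate's underside, 200 mm above the table; lowered by the knob it stands in front of the shut door, 4 mm clear of it. Lowered too early it stops the door.
- pen_cup: Bystander: dark blue-grey pen cup, 76 mm across, 100 mm high, pens to about 145 mm, loose. Origin: centre of its underside. Beyond the free-edge side of the locker or behind it.
- dispenser: Bystander: grey tape dispenser with a clear roll, 130 x 66 mm, 78 mm high, loose. Origin: centre of its underside. Behind the locker or beyond its free-edge side.
- notebook: Bystander: green notebook lying flat, 150 x 210 x 16 mm, loose. Origin: centre of its underside. In front of the locker, beyond the door's swing.
- tape_roll: Bystander: small pink tape roll lying flat, 60 mm across, 18 mm high, loose. Origin: centre of its underside. In front of the locker on the free-edge side, just outside the door's swing.

How it is judged:
On the way, in this order (a step that is already met when the one before it is completed fails the run):
1. the door is shut and seated on its catch, the knob not yet turned (value of joint door below 0.02 rad and value of joint knob below 0.7 rad), for 0.3 s.
2. with the door still shut, the knob is turned to the green dot (value of joint knob above 1.3 rad and value of joint door below 0.02 rad), for 0.2 s.
At the end, for the whole second after the job is handed in: The door is home on its catch (within 0.02 rad of shut) and the knob is turned at least 1.3 of its 1.5 rad, to the green dot (all of step 2); the robot touches nothing.
It fails at once if a thing beside the locker is shifted by more than 25 mm or tipped (distance of any of pen_cup, dispenser, notebook, tape_roll from where it was at the start of the episode above 0.025 m or angle between any of pen_cup, dispenser's own z axis and vertical above 0.4 rad).
It also fails if it takes over 54 s, if anything falls off the work surface, if the arm or the gripper's body presses on something with over 40 N, if the wrist force passes 120 N, or if a joint passes its speed limit or range.

### The arm

A 6-joint arm with a two-finger parallel gripper is mounted at the origin on the work surface. World frame = base frame: x ahead of the robot, y to its left, z up, the work surface at z = 0. Lengths are in m, angles in rad, forces in N, time in s.
With the tool pointing down it reaches from about 0.425 to 0.95 m from the base axis. Payload 3.5 kg.
Tool frame: the origin (TCP) lies at the very end of the fingers, on their centre line; the grasp point (between the pads) lies 19 mm behind it; z points along the fingers, y is the line along which they close (so a half turn about z gives the same grasp; the last joint's range is limited). The gripper opens to 85 mm and grips with 20 to 120 N. Pads are 22 mm wide; open, the fingers measure 114 mm over their backs; the gripper's body (76 mm by 85 mm) begins 54 mm behind the grasp point. The pads swing forward as they close: fully open they stand 13 mm farther back than shut.
Start: joints at [-1.312, 0.286, 1.577, -0, 1.279, -0.15], TCP at [0.268, -0.619, 0.231] pointing down, gripper open.
Joint ranges: [-2.77, 2.77], [-0.9, 2.22], [0.21, 2.48], [-1.53, 4.67], [0.24, 2.81], [-2.84, 2.84]. Speed limits (rad/s): [2.79, 2.79, 3.14, 3.14, 3.14, 3.14].

### API

Orientations are given as a unit quaternion [x, y, z, w].
In Python, from plant import ctrl gives the robot as it stands.
- The arm moves only by the tool carry_out, never from a script. Its argument "deltas" is one flat list of numbers, 6 for each row, row after row: the shift along the tool's x, y, z in m, then the turn, a rotation vector about the tool's x, y, z in rad. A call has 1 to 5 rows; each row is the pose to reach, as a shift and turn from the pose commanded when the call began, along the tool's axes at that moment; what a row does not reach only later rows make up. A row lasts 1/8 s, in which the tool goes at most 62.5 mm and 10.7 degrees, less where a joint would pass 70% of its speed; a pose out of reach is approached as far as the arm can. A call with a gripper value outside its range is refused whole. "grip" is the opening in per cent of the stroke, from 0 (shut) to 100 (fully open), set as the call begins (left out, the last holds). The fingers move at their own pace and stop on an object; "grip_force" is the grip in N (left out, the last holds). Time passes only in rows, so rows that repeat a pose let the fingers close. It gives the time, the measured TCP pose, the force, the opening and the grip force at its end, in the units of the state.
- ctrl.get_state(): the state, without advancing time (a new reading comes with each control period).
- ctrl.read_camera(name): name is "scene" or "top" or "wrist"; returns (picture, depth): 480x640x3 uint8, red, green, blue; 480x640 float32, m along the optical axis (not along the pixel's ray), 0 where there is no reading.
- ctrl.camera_model(name): a dict with "intrinsics" (3x3 intrinsics, pixels), "k1" (the pictures are not rectified: a ray, as slopes to the right and down, at radius r is drawn at 1 + k1 r^2 times it, then the intrinsics apply), "extrinsics" (4x4, takes a point from world to camera coordinates); the wrist camera has in their place "hand_eye" (4x4, takes a point from camera to tool coordinates, whose origin is the TCP and whose axes are the flange's). Camera axes: x right, y down, z forward; pixel columns grow to the right and rows downward; lengths in m; the calibration is good to about 2 mm. A picture is of the moment at which its call begins: read the wrist's pose just before it. camera_model takes no time and is no camera call.
- ctrl.sign_off(): hands the job in; it is judged then, once.
Trained networks look in the newest picture that a camera, given by its name, has taken for a name from the list of things; names that differ only in an ending like _2 or _b are one class to them, and where a whole thing is asked for, a point or a joint stands for the part that bears it (a point fixed in the world has none). Each returns a list of dicts, best first, with "score" (0 to 1); they miss things now and then, are a little off and sometimes report something else, mostly with a low value. They report only what shows in the picture. A call takes as long as a camera call.
- ctrl.find_in(camera, query): "uv" ([column, row] in pixels, amid what is visible of it).
The state is a dict: "time": time; "qpos": joint angles; "dq": joint speeds; "joint_efforts": joint torques, N m; "eef_pos": TCP position; "tcp_rot": TCP orientation; "contact_force": force on the tool from outside, world axes, zero at the start; "wrist_torque": the same for the moment, N m; "opening": opening from 0.0 (shut) to 1.0 (fully open); "finger_force": force on a finger pad.
Only numpy, scipy, OpenCV 4.12 (cv2) and the standard library are available. Lean on these libraries where they do the work, as an engineer would, in place of code of your own. Each camera call takes 0.05 s, during which the arm holds its last target. There are 200 camera calls.

## Working session

There is one attempt and no reset: what is moved stays moved. The work goes in short steps, Python scripts to look and compute and a tool call to move; the robot and the scene stay as the last step left them, time stands still between calls to the robot, and variables do not carry over. Pictures are saved under pics/ and viewed, at most 12 in all, crops included, and the job is handed in when it is done.

Besides the shell and the picture viewer there is one more tool, called after "Call:" as a command line: name --argument value ..., lists and objects as JSON in quotes. carry_out: Moves the arm, as the interface text tells. Its arguments: {"type":"object","properties":{"deltas":{"type":"array"},"grip":{"type":"number"},"grip_force":{"type":"number"}},"required":["deltas"]}

```bash
ls; mkdir -p pics; cat > h.py <<'E'
import numpy as np, cv2
from scipy.spatial.transform import Rotation as R
from plant import ctrl
def cam(name, st=None):
    m=ctrl.camera_model(name); K=np.array(m["intrinsics"])
    if "extrinsics" in m: T=np.linalg.inv(np.array(m["extrinsics"]))
    else:
        st=st or ctrl.get_state(); W=np.eye(4); W[:3,:3]=R.from_quat(st["tcp_rot"]).as_matrix(); W[:3,3]=st["eef_pos"]
        T=W@np.array(m["hand_eye"])
    return K,m["k1"],T
def cloud(name,depth,st=None):
    K,k1,T=cam(name,st)
    h,w=depth.shape; u,v=np.meshgrid(np.arange(w,dtype=np.float32),np.arange(h,dtype=np.float32))
    p=cv2.undistortPoints(np.stack([u,v],-1).reshape(-1,1,2).astype(np.float64),K,np.array([k1,0,0,0.])).reshape(h,w,2)
    P=np.concatenate([p,np.ones((h,w,1))],-1)*depth[...,None]
    P=P@T[:3,:3].T+T[:3,3]; P[depth<=0]=np.nan
    return P
def project(name,X,st=None):
    K,k1,T=cam(name,st); E=np.linalg.inv(T)
    return cv2.projectPoints(np.atleast_2d(np.array(X,float)),E[:3,:3],E[:3,3],K,np.array([k1,0,0,0.]))[0].reshape(-1,2)
def todelta(pos,Rm,st):
    "shift,rotvec in tool axes from state"
    R0=R.from_quat(st["tcp_rot"]); return np.r_[R0.inv().apply(np.array(pos)-st["eef_pos"]),(R0.inv()*Rm).as_rotvec()]
E
python3 - <<'E'
from h import *
s=ctrl.get_state(); print(s)
for n in("scene","top"):
    im,d=ctrl.read_camera(n); cv2.imwrite(f"pics/{n}0.png",im[...,::-1]); P=cloud(n,d); np.save(f"pics/{n}0.npy",P)
    for q in("locker","door","door_hinge","door_edge","knob","ball","bolt","pen_cup","dispenser","notebook","tape_roll"):
        for r in ctrl.find_in(n,q)[:1]:
            u,v=np.round(r["uv"]).astype(int); print(n,q,round(r["score"],2),u,v,np.round(P[v,u],3))
E
```

```text
pics
{'time': 0.0, 'qpos': array([-1.31200075e+00,  2.87186359e-01,  1.57819761e+00, -1.54944264e-05,
        1.27856424e+00, -1.49994121e-01]), 'dq': array([0.0010728 , 0.00107856, 0.00137736, 0.00119533, 0.00055738,
       0.00145095]), 'joint_efforts': array([ 2.16537563e-03, -4.05977476e+01, -2.92623067e+01, -4.41811238e-06,
        5.81248576e-03,  6.13696230e-06]), 'eef_pos': array([ 0.26816898, -0.61872684,  0.22992221]), 'tcp_rot': array([ 9.79182861e-01,  2.02976694e-01, -7.14453512e-05, -1.17562909e-03]), 'contact_force': array([ 0.38855832,  0.02289286, -0.0466171 ]), 'wrist_torque': array([0.01380386, 0.02161435, 0.00972321]), 'finger_force': 0.0, 'opening': 0.9973239094579005}
scene locker 0.58 364 256 [0.631 0.091 0.196]
scene door 0.74 290 272 [ 0.589 -0.07   0.143]
scene door_hinge 0.58 290 274 [ 0.59  -0.071  0.136]
scene door_edge 0.89 292 276 [ 0.585 -0.065  0.119]
scene knob 0.89 323 229 [0.577 0.012 0.258]
scene ball 0.88 326 232 [0.581 0.018 0.249]
scene pen_cup 0.9 455 244 [0.57  0.378 0.047]
scene dispenser 0.65 414 344 [0.81  0.153 0.073]
scene notebook 0.68 177 298 [ 0.496 -0.34   0.013]
scene tape_roll 0.63 238 351 [ 0.674 -0.226  0.   ]
top locker 0.88 277 224 [0.561 0.114 0.196]
top door 0.89 342 226 [ 0.559 -0.061  0.189]
top door_hinge 0.6 340 231 [ 0.545 -0.055  0.196]
top door_edge 0.63 340 230 [ 0.548 -0.055  0.192]
top knob 0.72 315 226 [0.549 0.012 0.269]
top ball 0.52 311 223 [0.557 0.023 0.27 ]
top pen_cup 0.72 193 224 [0.579 0.38  0.009]
top dispenser 0.82 267 155 [0.776 0.154 0.079]
top notebook 0.58 435 262 [ 0.474 -0.35   0.017]
top tape_roll 0.55 267 158 [0.769 0.155 0.072]
```

```bash
python3 - <<'E'
import cv2,numpy as np
a=cv2.imread('pics/top0.png');b=cv2.imread('pics/scene0.png')
c=np.vstack([cv2.resize(a[110:320,150:500],(500,300)),cv2.resize(b[170:410,120:520],(500,300))]);cv2.imwrite('pics/c0.png',c)
E
```

```text
(no output)
```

View pics/c0.png

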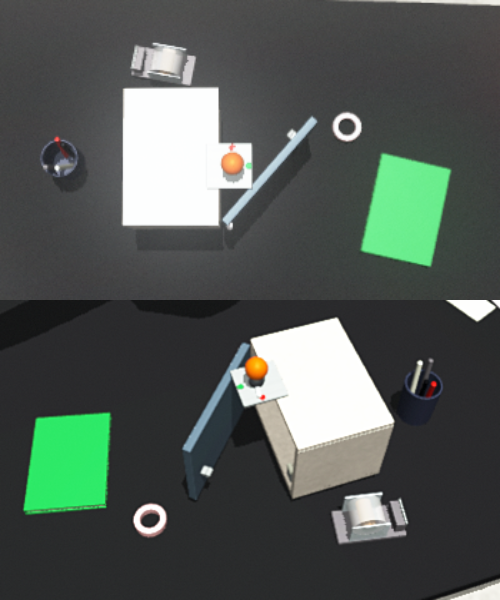

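```bash
python3 - <<'E'
import numpy as np,cv2
P=np.load('pics/top0.npy').reshape(-1,3);P=P[~np.isnan(P).any(1)]
im=cv2.cvtColor(cv2.imread('pics/top0.png'),cv2.COLOR_BGR2HSV)
def rect(lo,hi,xr,yr,n):
    m=(P[:,2]>lo)&(P[:,2]<hi)&(P[:,0]>xr[0])&(P[:,0]<xr[1])&(P[:,1]>yr[0])&(P[:,1]<yr[1])
    Q=P[m]; r=cv2.minAreaRect(Q[:,:2].astype(np.float32)); print(n,len(Q),np.round(Q.mean(0),3),np.round(cv2.boxPoints(r),3).tolist())
rect(.185,.225,(.3,.8),(-.3,.35),'locker+door+plate')
rect(.185,.203,(.3,.8),(.04,.35),'roof')
rect(.203,.22,(.3,.8),(-.1,.35),'plate')
rect(.235,.28,(.4,.8),(-.1,.2),'ball')
rect(.15,.203,(.3,.8),(-.3,-.02),'door')
rect(.008,.025,(.3,.7),(-.5,-.22),'notebook')
E
```

```text
locker+door+plate 7577 [0.569 0.112 0.199] [[0.44200000166893005, 0.2240000069141388], [0.44699999690055847, -0.14300000667572021], [0.7070000171661377, -0.13899999856948853], [0.7020000219345093, 0.2280000001192093]]
roof 5511 [0.574 0.138 0.198] [[0.44200000166893005, 0.2240000069141388], [0.4449999928474426, 0.03999999910593033], [0.7039999961853027, 0.0430000014603138], [0.7020000219345093, 0.2280000001192093]]
plate 1420 [0.561 0.081 0.206] [[0.4449999928474426, 0.22200000286102295], [0.4480000138282776, -0.07400000095367432], [0.703000009059906, -0.07199999690055847], [0.699999988079071, 0.22499999403953552]]
ball 204 [0.554 0.019 0.263] [[0.5350000262260437, 0.03799999877810478], [0.5350000262260437, -0.0010000000474974513], [0.5740000009536743, -0.0], [0.5740000009536743, 0.03799999877810478]]
door 426 [ 0.579 -0.077  0.193] [[0.5009999871253967, -0.020999999716877937], [0.6439999938011169, -0.1420000046491623], [0.6549999713897705, -0.1289999932050705], [0.5120000243186951, -0.008999999612569809]]
notebook 3522 [ 0.495 -0.345  0.015] [[0.29899999499320984, -0.22100000083446503], [0.3009999990463257, -0.5009999871253967], [0.699999988079071, -0.49900001287460327], [0.6990000009536743, -0.2199999988079071]]
```

The top view crop shows the locker at x 0.44–0.70, y 0.046–0.226. The door is about 0.71 rad open, from the hinge at (0.443, 0.030) to a free edge near (0.65, -0.135). The ball is at (0.555, 0.019), and the tape roll and notebook lie outside the swing. Next I'll move to just in front of the door's outer face with the fingers shut.

```bash
cat >> h.py <<'E'
def down(yaw):
    c,s=np.cos(yaw),np.sin(yaw); return R.from_matrix(np.array([[c,s,0],[s,-c,0],[0,0,-1]]))
def plan(targets,st=None):
    st=st or ctrl.get_state(); print("t",round(st["time"],2),"pos",np.round(st["eef_pos"],4),"F",np.round(st["contact_force"],1),"q",np.round(st["qpos"],2),"open",round(st["opening"],3))
    for p,y in targets: print(np.round(todelta(p,down(y),st),3).tolist())
E
python3 - <<'E'
from h import *
plan([((.43,-.39,.19),1.15),((.585,-.175,.15),1.571)])
E
```

```text
t 1.2 pos [ 0.2683 -0.6194  0.2313] F [ 0.4 -0.5 -0.8] q [-1.31  0.29  1.58  0.    1.28 -0.15] open 0.998
[0.24, -0.146, 0.041, 0.0, -0.0, -0.741]
[0.467, -0.282, 0.081, 0.0, -0.0, -1.162]
```

Call:
carry_out --deltas '[0.048,-0.029,0.008,0,0,-0.15,0.096,-0.058,0.016,0,0,-0.3,0.144,-0.088,0.025,0,0,-0.45,0.192,-0.117,0.033,0,0,-0.6,0.24,-0.146,0.041,0,0,-0.74]' --grip 0

```text
time: 1.82
eef_pos: [0.4314, -0.3885, 0.1903]
tcp_rot: [0.838, 0.545, 0.0, 0.0]
contact_force: [-0.0, 0.4, 1.2]
opening: 0.0
finger_force: 0.0
```

```bash
python3 - <<'E'
from h import *
plan([((.585,-.175,.15),1.571)])
E
```

```text
t 1.82 pos [ 0.4314 -0.3885  0.1903] F [-0.   0.4  1.2] q [-0.91  0.12  1.85  0.    1.17 -0.49] open 0.0
[0.257, 0.054, 0.04, 0.001, 0.0, -0.418]
```

Call:
carry_out --deltas '[0.051,0.011,0.008,0,0,-0.085,0.102,0.022,0.016,0,0,-0.17,0.153,0.033,0.024,0,0,-0.25,0.205,0.043,0.032,0,0,-0.335,0.257,0.054,0.04,0,0,-0.418]'

```text
time: 2.45
eef_pos: [0.586, -0.1762, 0.1504]
tcp_rot: [0.708, 0.707, 0.0, 0.0]
contact_force: [1.2, -0.6, -0.2]
opening: -0.004
finger_force: 0.0
```

```bash
python3 - <<'E'
from h import *
s=ctrl.get_state(); im,d=ctrl.read_camera("scene")
cv2.imwrite("pics/s1.png",im[170:410,120:520,::-1])
H=np.array([.443,.030]); T=[]
# push path: TCP 11 mm (half finger) off the outer face, radius 0.225
for a in (.75,.65,.55,.45,.35,.25,.15,.1,.06,.03,.0):
    b=-a+.0136; e=np.array([np.cos(b),np.sin(b)]); n=np.array([np.sin(b),-np.cos(b)])
    p=H+.225*e+n*.013; T.append(((p[0],p[1],.15),1.571)); print(a,np.round(p,4))
plan(T)
E
```

```text
0.75 [ 0.601  -0.1307]
0.65 [ 0.6162 -0.1142]
0.55 [ 0.6298 -0.0962]
0.45 [ 0.6414 -0.0769]
0.35 [ 0.6511 -0.0565]
0.25 [ 0.6587 -0.0353]
0.15 [ 0.6641 -0.0135]
0.1 [ 0.666  -0.0024]
0.06 [0.6672 0.0066]
0.03 [0.6678 0.0133]
0.0 [0.6682 0.0201]
t 2.5 pos [ 0.5881 -0.1708  0.1492] F [-1.5  3.1 -0.2] q [-0.45  0.23  1.8   0.    1.11 -0.46] open 0.002
[0.04, 0.013, -0.001, 0.002, -0.004, 0.004]
[0.057, 0.028, -0.001, 0.002, -0.004, 0.004]
[0.075, 0.042, -0.0, 0.002, -0.004, 0.004]
[0.094, 0.054, -0.0, 0.002, -0.004, 0.004]
[0.114, 0.063, -0.0, 0.002, -0.004, 0.004]
[0.135, 0.071, -0.0, 0.002, -0.004, 0.004]
[0.157, 0.077, -0.0, 0.002, -0.004, 0.004]
[0.168, 0.079, -0.0, 0.002, -0.004, 0.004]
[0.177, 0.08, 0.0, 0.002, -0.004, 0.004]
[0.184, 0.08, 0.0, 0.002, -0.004, 0.004]
[0.191, 0.081, 0.0, 0.002, -0.004, 0.004]
```

View pics/s1.png

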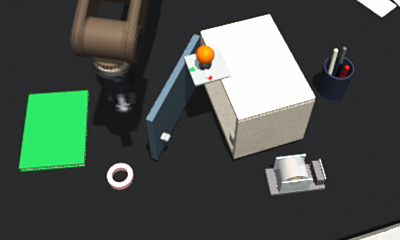

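The scene crop shows the gripper at about (122,100), just in front of the door and clear of the tape roll at (120,176). Next I'll push along the door's arc.

Call:
carry_out --deltas '[0.02,0.007,0,0,0,0,0.04,0.015,0,0,0,0,0.06,0.028,0,0,0,0,0.077,0.042,0,0,0,0,0.096,0.054,0,0,0,0]'

```text
time: 3.12
eef_pos: [0.6403, -0.0813, 0.1512]
tcp_rot: [0.709, 0.705, 0.0, 0.0]
contact_force: [-2.9, 0.4, 4.0]
opening: -0.002
finger_force: 0.7
```

```bash
python3 - <<'E'
from h import *
im,d=ctrl.read_camera("scene"); P=cloud("scene",d)
t=P[(P[...,2]>.28)&(np.abs(P[...,0]-.62)<.2)]
for z in np.arange(.26,.6,.03):
    m=P[(P[...,2]>z)&(P[...,2]<z+.03)&(P[...,0]>.3)&(P[...,1]<.2)]
    if len(m): print(round(z,2),len(m),np.round(m.min(0),3),np.round(m.max(0),3))
plan([((.6511,-.0565,.15),1.571),((.6587,-.0353,.15),1.571),((.6641,-.0135,.15),1.571),((.666,-.0024,.15),1.571),((.6672,.0066,.15),1.571),((.668,.018,.15),1.571)])
E
```

```text
0.26 317 [ 0.545 -0.118  0.26 ] [0.684 0.037 0.29 ]
0.29 336 [ 0.639 -0.119  0.29 ] [ 0.68  -0.045  0.32 ]
0.32 405 [ 0.624 -0.118  0.32 ] [ 0.678 -0.044  0.35 ]
0.35 280 [ 0.634 -0.142  0.351] [ 0.687 -0.037  0.38 ]
0.38 581 [ 0.544 -0.145  0.38 ] [ 0.694 -0.018  0.41 ]
0.41 2125 [ 0.547 -0.143  0.41 ] [ 0.694 -0.019  0.44 ]
0.44 1211 [ 0.507 -0.135  0.44 ] [0.667 0.003 0.47 ]
0.47 1644 [ 0.466 -0.116  0.47 ] [0.598 0.023 0.5  ]
0.5 1608 [ 0.43  -0.083  0.5  ] [0.544 0.029 0.53 ]
0.53 1735 [ 0.394 -0.074  0.53 ] [0.491 0.039 0.56 ]
0.56 1795 [ 0.337 -0.062  0.56 ] [0.441 0.055 0.59 ]
0.59 1729 [ 0.3   -0.046  0.59 ] [0.385 0.073 0.62 ]
t 3.17 pos [ 0.6416 -0.0789  0.1512] F [0.1 1.7 2.5] q [-0.28  0.3   1.72  0.    1.13 -0.28] open 0.002
[0.022, 0.009, 0.001, 0.003, -0.001, -0.003]
[0.044, 0.017, 0.001, 0.003, -0.001, -0.003]
[0.065, 0.022, 0.001, 0.003, -0.001, -0.003]
[0.077, 0.024, 0.001, 0.003, -0.001, -0.003]
[0.086, 0.025, 0.001, 0.003, -0.001, -0.003]
[0.097, 0.026, 0.001, 0.003, -0.001, -0.003]
```

Call:
carry_out --deltas '[0.022,0.009,0,0,0,0,0.044,0.017,0,0,0,0,0.06,0.021,0,0,0,0,0.07,0.024,0,0,0,0,0.077,0.024,0,0,0,0]'

```text
time: 3.8
eef_pos: [0.6638, -0.0037, 0.1499]
tcp_rot: [0.708, 0.706, -0.0, -0.0]
contact_force: [0.8, -0.9, -0.2]
opening: 0.004
finger_force: 0.0
```

```bash
python3 - <<'E'
from h import *
plan([((.668,.015,.15),1.571),((.668,.02,.15),1.571)])
E
```

```text
t 3.8 pos [ 0.6638 -0.0037  0.1499] F [ 0.8 -0.9 -0.2] q [-0.16  0.33  1.67 -0.    1.14 -0.15] open 0.004
[0.019, 0.004, -0.0, -0.0, 0.0, -0.003]
[0.024, 0.004, -0.0, -0.0, 0.0, -0.003]
```

Call:
carry_out --deltas '[0.005,0.001,0,0,0,0,0.01,0.002,0,0,0,0,0.014,0.003,0,0,0,0,0.018,0.004,0,0,0,0,0.021,0.004,0,0,0,0]'

```text
time: 4.42
eef_pos: [0.6671, 0.0131, 0.1491]
tcp_rot: [0.709, 0.705, -0.002, 0.0]
contact_force: [0.1, -3.4, -1.0]
opening: -0.002
finger_force: 0.0
```

```bash
python3 - <<'E'
from h import *
im,d=ctrl.read_camera("top"); P=cloud("top",d); cv2.imwrite("pics/t2.png",cv2.resize(im[170:290,220:380,::-1],(640,480)))
m=P[(P[...,2]>.15)&(P[...,2]<.203)&(P[...,1]<.04)&(P[...,0]>.44)&(P[...,0]<.71)&(P[...,1]>-.1)]
for x in (.46,.49,.61,.63,.69): 
    k=m[np.abs(m[:,0]-x)<.01]; print(x,len(k),np.round(k[:,1].min(),3) if len(k) else '')
plan([((.668,.02,.15),1.571)])
E
```

```text
0.46 0 
0.49 0 
0.61 0 
0.63 0 
0.69 0 
t 4.47 pos [0.6672 0.0147 0.1491] F [-0.3 -1.4 -1.2] q [-0.13  0.34  1.66 -0.    1.14 -0.12] open 0.002
[0.005, 0.001, -0.001, -0.002, 0.001, -0.006]
```

View pics/t2.png

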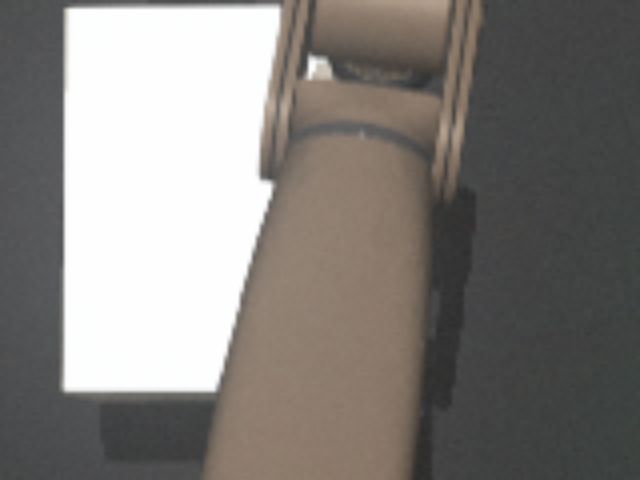

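The arm blocks the top view, so I'll push on by force.

Call:
carry_out --deltas '[0.002,0,0,0,0,0,0.004,0,0,0,0,0,0.006,0,0,0,0,0]'

```text
time: 4.85
eef_pos: [0.6676, 0.0176, 0.1498]
tcp_rot: [0.708, 0.706, -0.004, 0.003]
contact_force: [-2.5, -16.9, -1.9]
opening: -0.0
finger_force: 0.0
```

Call:
carry_out --deltas '[0.002,0,0,0,0,0,0.003,0,0,0,0,0,0.003,0,0,0,0,0]'

```text
time: 5.22
eef_pos: [0.6675, 0.0175, 0.1498]
tcp_rot: [0.708, 0.706, -0.006, 0.004]
contact_force: [-1.9, -20.6, -1.8]
opening: -0.003
finger_force: 0.0
```

The force rises stiffly to 20 N without movement, so the door is probably home. I'll back off, rise and look.

Call:
carry_out --deltas '[-0.02,0,0,0,0,0,-0.06,0,0,0,0,0,-0.1,0,-0.03,0,0,0,-0.13,0,-0.09,0,0,0,-0.15,-0.03,-0.13,0,0,0]'

```text
time: 5.85
eef_pos: [0.6383, -0.1256, 0.2827]
tcp_rot: [0.708, 0.706, 0.001, 0.001]
contact_force: [-0.1, -0.3, -0.1]
opening: -0.004
finger_force: 0.0
```

```bash
python3 - <<'E'
from h import *
im,d=ctrl.read_camera("top"); P=cloud("top",d)
im2,d2=ctrl.read_camera("scene"); 
cv2.imwrite("pics/c3.png",np.vstack([cv2.resize(im[170:290,220:420],(700,300)),cv2.resize(im2[170:350,240:520],(700,300))])[...,::-1])
m=P[(P[...,2]>.15)&(P[...,2]<.22)&(P[...,1]<.08)&(P[...,0]>.44)&(P[...,0]<.71)&(P[...,1]>-.1)]
for x in (.46,.49,.61,.63,.65,.67,.69): 
    k=m[np.abs(m[:,0]-x)<.01]; print(x,len(k),np.round(k[:,1].min(),3) if len(k) else '')
b=P[(P[...,2]>.235)&(P[...,2]<.28)&(np.abs(P[...,0]-.55)<.06)&(np.abs(P[...,1]-.02)<.05)]; print(len(b),(b.max(0)+b.min(0))/2)
plan([((.555,.019,.30),0.85)])
E
```

```text
0.46 154 0.021
0.49 143 0.027
0.61 138 0.031
0.63 139 0.032
0.65 132 0.032
0.67 127 0.032
0.69 134 0.033
205 [0.55440988 0.01874703 0.25982036]
t 5.95 pos [ 0.6387 -0.1271  0.2888] F [0.  0.2 0.6] q [-0.35  0.19  1.59  0.    1.35 -0.35] open -0.0
[0.146, -0.084, -0.013, 0.013, -0.001, 0.715]
```

View pics/c3.png

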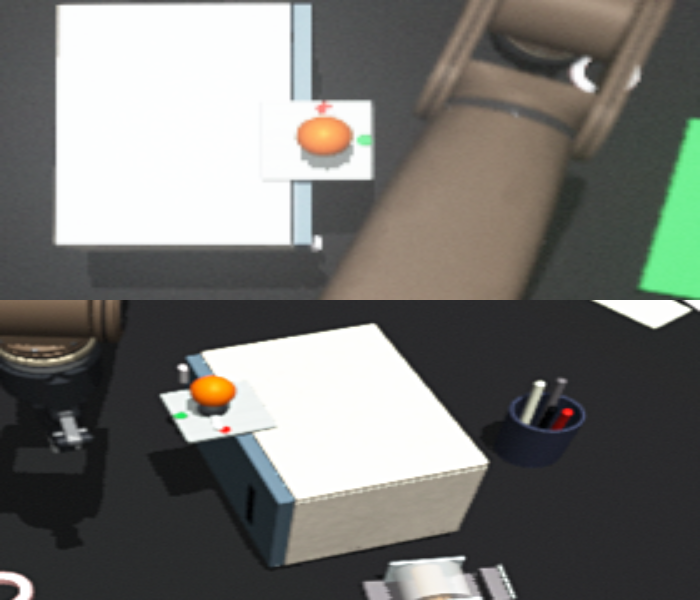

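The crops show the door shut flush along the front (top crop columns 293–312), the pointer at the red dot and the ball clear. Next I'll open the gripper over the ball.

Call:
carry_out --deltas '[0.02,-0.015,-0.02,0,0,0.15,0.05,-0.03,-0.03,0,0,0.3,0.09,-0.05,-0.03,0,0,0.45,0.12,-0.068,-0.03,0,0,0.6,0.146,-0.084,-0.03,0,0,0.715]' --grip 100

```text
time: 6.58
eef_pos: [0.553, 0.0238, 0.3095]
tcp_rot: [0.911, 0.412, 0.0, -0.001]
contact_force: [-0.2, 0.3, -0.3]
opening: 1.001
finger_force: 0.0
```

```bash
python3 - <<'E'
from h import *
s=ctrl.get_state(); im,d=ctrl.read_camera("wrist"); P=cloud("wrist",d,s)
cv2.imwrite("pics/w4.png",im[...,::-1]); print(ctrl.find_in("wrist","ball")[:2])
b=P[(P[...,2]>.24)&(P[...,2]<.29)&(np.abs(P[...,0]-.55)<.05)&(np.abs(P[...,1]-.02)<.05)]
if len(b)>50:
    A=np.c_[2*b,np.ones(len(b))]; c=np.linalg.lstsq(A,(b**2).sum(1),rcond=None)[0]; print(len(b),"sphere",np.round(c[:3],4),np.sqrt(c[3]+c[:3]@c[:3]),"mid",(b.max(0)+b.min(0))/2)
print(project("wrist",(.5545,.0187,.25),s)); plan([((.5545,.0187,.227),0.85)])
E
```

```text
[{'uv': [344.1, 256.2], 'score': 0.67}]
5171 sphere [0.5604 0.0197 0.2494] 0.020633344539460363 mid [0.56071198 0.02038105 0.25802418]
[[332.15407771 263.09428536]]
t 6.67 pos [0.5526 0.0247 0.3098] F [-0.4 -0.7 -0.4] q [-0.14 -0.03  1.79  0.    1.39  0.58] open 1.0
[-0.003, 0.006, 0.083, -0.002, -0.001, 0.005]
```

View pics/w4.png

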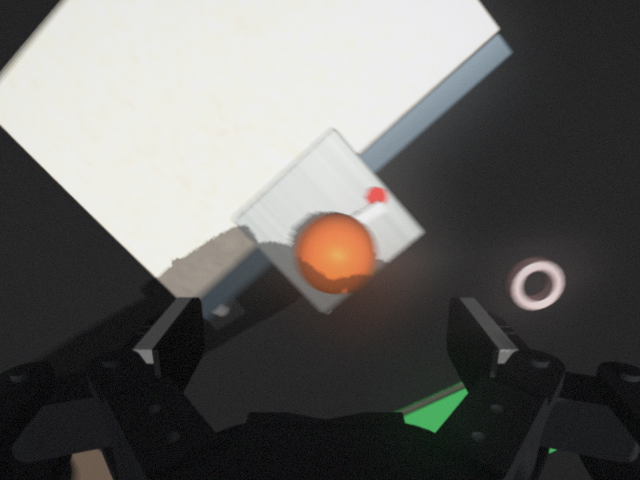

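The wrist picture shows the ball at about (337,253), with the white pointer towards the red dot at (376,195). The wrist and top estimates differ by 6 mm in x, so I'll fit spheres in all three cameras from nearer.

Call:
carry_out --deltas '[0,0.007,0.02,0,0,0,0,0.007,0.038,0,0,0,0,0.007,0.038,0,0,0]'

```text
time: 7.05
eef_pos: [0.5579, 0.0163, 0.2683]
tcp_rot: [0.911, 0.413, -0.003, -0.002]
contact_force: [-0.3, 0.3, 0.8]
opening: 1.002
finger_force: 0.0
```

```bash
cat > ball.py <<'E'
from h import *
for n in ("wrist","scene","top"):
    s=ctrl.get_state(); im,d=ctrl.read_camera(n); P=cloud(n,d,s)
    hsv=cv2.cvtColor(im,cv2.COLOR_RGB2HSV); o=cv2.erode(((hsv[...,0]<18)&(hsv[...,1]>150)&(hsv[...,2]>90)).astype(np.uint8),np.ones((3,3)))>0
    b=P[o&(P[...,2]>.235)&(P[...,2]<.29)&(np.abs(P[...,0]-.557)<.04)&(np.abs(P[...,1]-.02)<.04)]
    if len(b)<30: print(n,len(b)); continue
    from scipy.optimize import least_squares
    c=least_squares(lambda p:np.linalg.norm(b-p,axis=1)-.021,[.557,.02,.25],loss="soft_l1",f_scale=.001).x
    print(n,len(b),np.round(c,4))
    if n=="wrist": print("tool frame",np.round(R.from_quat(s["tcp_rot"]).inv().apply(c-s["eef_pos"]),4), "tcp px",project("wrist",s["eef_pos"],s))
plan([((.557,.0195,.227),0.85)])
E
python3 ball.py
```

```text
wrist 6491 [0.5602 0.0196 0.2489]
tool frame [ 0.0041 -0.0003  0.0193] tcp px [[322.45813416 306.59650721]]
scene 74 [0.5595 0.0205 0.2491]
top 0
t 7.2 pos [0.5594 0.0164 0.2722] F [ 0.1 -0.8  0.6] q [-0.15  0.    1.82  0.    1.32  0.57] open 1.0
[0.001, -0.004, 0.045, -0.0, 0.0, 0.001]
```

Call:
carry_out --deltas '[0.0035,-0.001,0.02,0,0,0,0.0035,-0.001,0.045,0,0,0,0.0035,-0.001,0.045,0,0,0]'

```text
time: 7.58
eef_pos: [0.559, 0.0206, 0.224]
tcp_rot: [0.911, 0.413, -0.002, -0.002]
contact_force: [0.1, 0.1, 0.6]
opening: 0.997
finger_force: 0.0
```

Call:
carry_out --deltas '[0,0,0,0,0,0,0,0,0,0,0,0,0,0,0,0,0,0,0,0,0,0,0,0,0,0,0,0,0,0]' --grip 0 --grip_force 30

```text
time: 8.2
eef_pos: [0.5601, 0.0212, 0.2291]
tcp_rot: [0.911, 0.413, -0.0, -0.001]
contact_force: [-4.0, 2.5, 4.9]
opening: 0.474
finger_force: 30.4
```

```bash
python3 - <<'E'
from h import *
s=ctrl.get_state(); im,d=ctrl.read_camera("wrist"); cv2.imwrite("pics/w5.png",im[...,::-1]); plan([((.56,.0198,.227),.85)]); print(s["finger_force"],s["wrist_torque"])
E
```

```text
t 8.25 pos [0.5601 0.0212 0.229 ] F [-4.9  2.2  4.9] q [-0.14  0.04  1.86  0.    1.24  0.57] open 0.474
[-0.001, 0.001, 0.002, -0.002, -0.001, 0.002]
30.371218621730804 [0.50195875 0.77751645 0.01718304]
```

View pics/w5.png

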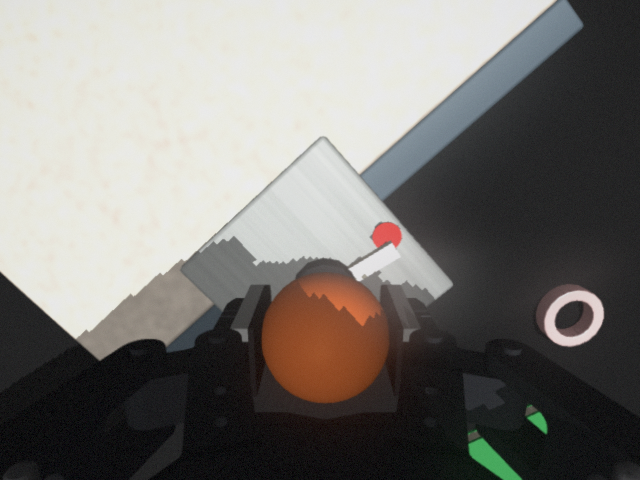

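The wrist picture shows the ball between the pads at about (325,340) and the pointer at the red dot (387,236). The opening is 40.3 mm with upward force, so the grip sits slightly above the equator. I'll re-grip about 4 mm lower.

Call:
carry_out --deltas '[0,0,0,0,0,0,0,0,0.002,0,0,0,0,0,0.004,0,0,0,0,0,0.004,0,0,0]' --grip 70

```text
time: 8.75
eef_pos: [0.5605, 0.02, 0.2228]
tcp_rot: [0.911, 0.413, -0.0, -0.0]
contact_force: [0.4, 0.1, -0.2]
opening: 0.699
finger_force: 0.0
```

Call:
carry_out --deltas '[0,0,0,0,0,0,0,0,0,0,0,0,0,0,0,0,0,0,0,0,0,0,0,0]' --grip 0 --grip_force 50

```text
time: 9.25
eef_pos: [0.5598, 0.0209, 0.2237]
tcp_rot: [0.911, 0.413, -0.001, -0.001]
contact_force: [-4.9, 2.6, 3.7]
opening: 0.465
finger_force: 49.9
```

Call:
carry_out --deltas '[0,-0.0005,0,0,0,0.12,0,-0.001,0,0,0,0.24,0,-0.001,0,0,0,0.36,0,-0.001,0,0,0,0.48,0,-0.001,0,0,0,0.6]'

```text
time: 9.88
eef_pos: [0.56, 0.0207, 0.2237]
tcp_rot: [0.992, 0.124, 0.0, 0.0]
contact_force: [-1.5, -0.5, 2.8]
opening: 0.467
finger_force: 50.0
```

```bash
python3 - <<'E'
from h import *
s=ctrl.get_state(); im,d=ctrl.read_camera("wrist"); cv2.imwrite("pics/w6.png",cv2.resize(im,(400,300))[...,::-1]); plan([((.56,.0198,.223),.25)]); print(s["finger_force"],s["wrist_torque"])
E
```

```text
t 9.93 pos [0.56   0.0207 0.2237] F [-2.6 -0.4  2.1] q [-0.14  0.04  1.87 -0.    1.23  1.18] open 0.469
[-0.0, 0.001, 0.001, 0.0, -0.0, -0.005]
49.95832622051239 [0.24782968 0.41498144 0.16475598]
```

View pics/w6.png

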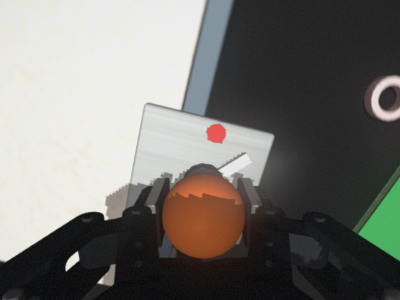

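The pointer at (235,163) turned with the fingers, away from the red dot at (216,133). I'll carry on to the stop.

Call:
carry_out --deltas '[0,0,0,0,0,0.14,0,0,0,0,0,0.28,0,0,0,0,0,0.42,0,0,0,0,0,0.56,0,0,0,0,0,0.7]'

```text
time: 10.55
eef_pos: [0.5601, 0.0204, 0.2238]
tcp_rot: [0.975, -0.223, 0.0, 0.0]
contact_force: [-2.3, -0.3, 2.9]
opening: 0.469
finger_force: 50.0
```

Call:
carry_out --deltas '[0,0,0,0,0,0.08,0,0,0,0,0,0.15,0,0,0,0,0,0.2,0,0,0,0,0,0.2,0,0,0,0,0,0.2]'

```text
time: 11.18
eef_pos: [0.5607, 0.0197, 0.2237]
tcp_rot: [0.948, -0.318, 0.002, 0.001]
contact_force: [1.6, -5.2, 0.7]
opening: 0.467
finger_force: 51.0
```

```bash
python3 - <<'E'
from h import *
s=ctrl.get_state(); im,d=ctrl.read_camera("wrist"); cv2.imwrite("pics/w7.png",cv2.resize(im,(400,300))[...,::-1]); plan([((.56,.0198,.223),-.65)]); print(s["finger_force"],s["wrist_torque"])
E
```

```text
t 11.22 pos [0.5607 0.0197 0.2237] F [ 3.2 -5.2  0.2] q [-0.14  0.04  1.87 -0.    1.23  2.07] open 0.468
[-0.001, 0.0, 0.001, 0.001, -0.003, 0.003]
50.96876084804535 [-0.7550484  -0.25827828  0.06858274]
```

View pics/w7.png

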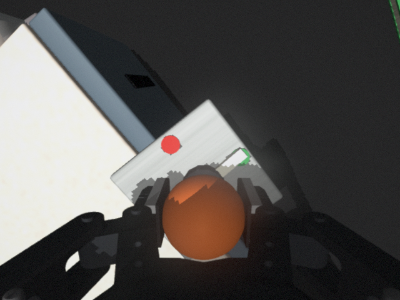

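The pointer at (238,158) is over the green dot, and the shut door is visible. I'll release, rise straight up, move away and check.

Call:
carry_out --deltas '[0,0,0,0,0,0,0,0,0,0,0,0,0,0,0,0,0,0,0,0,-0.04,0,0,0,0,0,-0.09,0,0,0]' --grip 100

```text
time: 11.85
eef_pos: [0.559, 0.0213, 0.3125]
tcp_rot: [0.948, -0.318, -0.002, 0.0]
contact_force: [0.5, -0.2, -0.3]
opening: 1.003
finger_force: 0.0
```

```bash
python3 - <<'E'
from h import *
s=ctrl.get_state(); im,d=ctrl.read_camera("wrist"); im2,d2=ctrl.read_camera("scene")
P=cloud("wrist",d,s); hsv=cv2.cvtColor(im,cv2.COLOR_RGB2HSV)
cv2.imwrite("pics/c8.png",np.vstack([cv2.resize(im,(480,360)),cv2.resize(im2[200:320,260:420],(480,240),interpolation=3)])[...,::-1]); plan([((.45,-.25,.4),-.65)])
E
```

```text
t 11.95 pos [0.5626 0.0208 0.321 ] F [1.8 0.4 1.2] q [-0.14 -0.02  1.76  0.    1.4   2.08] open 0.998
[0.074, 0.283, -0.08, -0.007, -0.011, 0.002]
```

View pics/c8.png

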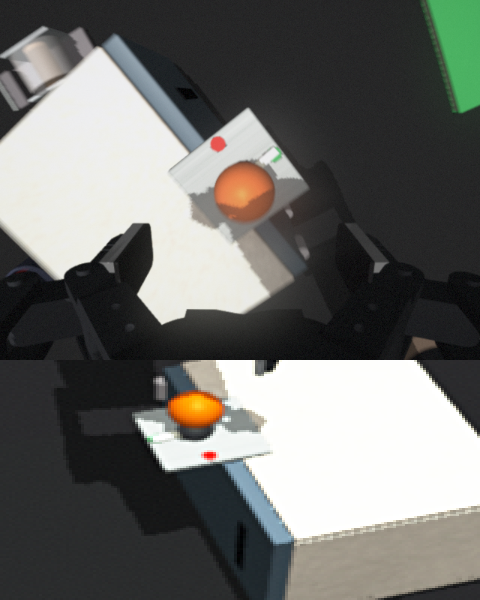

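```bash
python3 - <<'E'
from h import *
s=ctrl.get_state(); im,d=ctrl.read_camera("wrist"); P=cloud("wrist",d,s)
hsv=cv2.cvtColor(im,cv2.COLOR_RGB2HSV).astype(int)
ax=np.array([.560,.0198])
near=(np.abs(P[...,0]-ax[0])<.045)&(np.abs(P[...,1]-ax[1])<.045)
def ang(m,n):
    q=P[m]; c=np.nanmedian(q,0); v=c[:2]-ax; print(n,m.sum(),np.round(c,4),"ang",round(float(np.arctan2(v[1],v[0])),3),"r",round(float(np.hypot(*v)),4))
ang(near&(hsv[...,1]>130)&((hsv[...,0]>170)|(hsv[...,0]<4))&(P[...,2]<.215),'red')
ang(near&(hsv[...,1]>60)&(hsv[...,0]>45)&(hsv[...,0]<85)&(P[...,2]<.215),'green')
m=near&(P[...,2]>.2105)&(P[...,2]<.226)&(hsv[...,1]<50)&(np.hypot(P[...,0]-ax[0],P[...,1]-ax[1])>.019); ang(m,'pointer'); print(np.nanpercentile(P[m][:,2],[5,50,95]))
c=im[100:300,230:430]; cv2.imwrite("pics/w9.png",cv2.resize(c,(600,600),interpolation=2)[...,::-1])
E
```

```text
red 254 [0.594  0.0202 0.2082] ang 0.012 r 0.034
green 96 [ 0.5573 -0.0121  0.2083] ang -1.655 r 0.032
pointer 277 [ 0.5625 -0.0067  0.2122] ang -1.478 r 0.0267
[0.21120814 0.21223742 0.21332867]
```

View pics/w9.png

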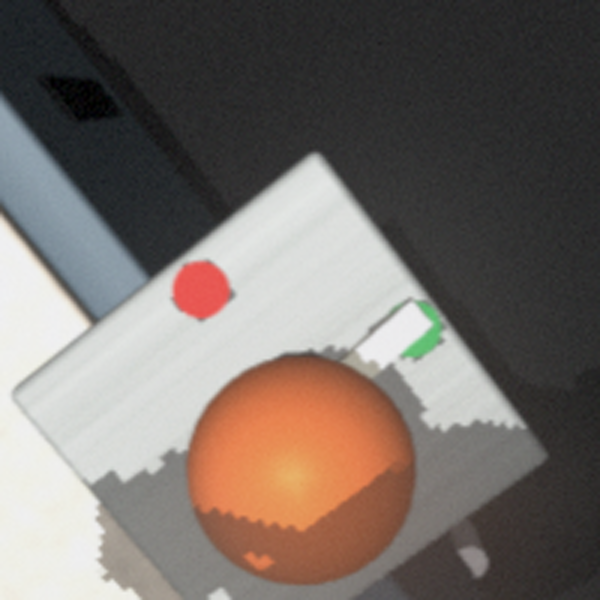

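The pointer covers the upper half of the green dot, which puts the knob at about 1.4–1.49 rad. That's above 1.3, but there's plenty of time, so I'll top it up with one more grip.

```bash
python3 - <<'E'
from h import *
plan([((.56,.0198,.222),-.65)])
E
```

```text
t 12.0 pos [0.5615 0.0209 0.3176] F [-0.4  0.9 -0.1] q [-0.14 -0.02  1.76  0.    1.39  2.07] open 1.003
[-0.001, 0.002, 0.096, -0.004, -0.007, 0.002]
```

Call:
carry_out --deltas '[0,0,0.03,0,0,0,0,0,0.06,0,0,0,0,0,0.08,0,0,0,0,0,0.09,0,0,0,0,0,0.09,0,0,0]'

```text
time: 12.62
eef_pos: [0.5597, 0.0209, 0.2227]
tcp_rot: [0.948, -0.318, -0.001, 0.0]
contact_force: [1.1, -0.6, 0.7]
opening: 0.995
finger_force: 0.0
```

Call:
carry_out --deltas '[0,0,0,0,0,0,0,0,0,0,0,0,0,0,0,0,0,0,0,0,0,0,0,0,0,0,0,0,0,0]' --grip 0 --grip_force 50

```text
time: 13.25
eef_pos: [0.5601, 0.0202, 0.2247]
tcp_rot: [0.948, -0.318, 0.001, 0.001]
contact_force: [-3.3, -2.4, 5.3]
opening: 0.473
finger_force: 50.0
```

Call:
carry_out --deltas '[0,0,0,0,0,0.06,0,0,0,0,0,0.12,0,0,0,0,0,0.18,0,0,0,0,0,0.22,0,0,0,0,0,0.22]'

```text
time: 13.88
eef_pos: [0.5613, 0.0185, 0.2246]
tcp_rot: [0.907, -0.42, 0.003, 0.002]
contact_force: [1.1, -7.2, 2.9]
opening: 0.468
finger_force: 50.7
```

Call:
carry_out --deltas '[0,0,0,0,0,0,0,0,0,0,0,0,0,0,0,0,0,0,0,0,-0.04,0,0,0,0,0,-0.09,0,0,0]' --grip 100

```text
time: 14.5
eef_pos: [0.559, 0.0212, 0.3124]
tcp_rot: [0.907, -0.42, -0.002, 0.0]
contact_force: [1.1, -0.4, 1.0]
opening: 0.999
finger_force: 0.0
```

```bash
python3 - <<'E'
from h import *
s=ctrl.get_state()
plan([((.45,-.2,.4),-.87)])
E
```

```text
t 14.5 pos [0.559  0.0212 0.3124] F [ 1.1 -0.4  1. ] q [-0.14 -0.02  1.77  0.    1.4   2.3 ] open 0.999
[0.098, 0.226, -0.087, 0.002, 0.003, 0.002]
```

Next I'll move up and away, then make a final check.

Call:
carry_out --deltas '[0,0,-0.04,0,0,0,0.02,0.04,-0.08,0,0,0,0.04,0.09,-0.09,0,0,0,0.07,0.14,-0.09,0,0,0,0.09,0.18,-0.09,0,0,0]'

```text
time: 15.12
eef_pos: [0.4799, -0.1656, 0.4035]
tcp_rot: [0.907, -0.421, 0.0, -0.0]
contact_force: [0.1, 0.4, -0.0]
opening: 1.001
finger_force: 0.0
```

Call:
carry_out --deltas '[0.01,0.04,0,0,0,0,0.01,0.05,0,0,0,0,0.01,0.05,0,0,0,0]'

```text
time: 15.5
eef_pos: [0.449, -0.2039, 0.4033]
tcp_rot: [0.907, -0.421, 0.0, -0.0]
contact_force: [-0.0, 0.3, 0.0]
opening: 1.001
finger_force: 0.0
```

```bash
python3 - <<'E'
from h import *
im,d=ctrl.read_camera("top"); im2,d2=ctrl.read_camera("scene"); P=cloud("top",d)
m=P[(P[...,2]>.15)&(P[...,2]<.22)&(P[...,1]<.08)&(P[...,0]>.44)&(P[...,0]<.71)&(P[...,1]>-.1)]
for x in (.46,.49,.61,.65,.69):
    k=m[np.abs(m[:,0]-x)<.01]; print(x,len(k),np.round(k[:,1].min(),3) if len(k) else '')
plan([])
cv2.imwrite("pics/c10.png",np.vstack([cv2.resize(im[180:270,250:370],(480,300),interpolation=2),cv2.resize(im2[200:320,260:420],(480,300),interpolation=2)])[...,::-1])
E
```

```text
0.46 156 0.021
0.49 140 0.027
0.61 135 0.031
0.65 134 0.032
0.69 136 0.033
t 15.6 pos [ 0.4495 -0.2032  0.4034] F [-0.6  0.2 -0.3] q [-0.63 -0.2   1.78  0.    1.57  1.81] open 0.998
```

View pics/c10.png

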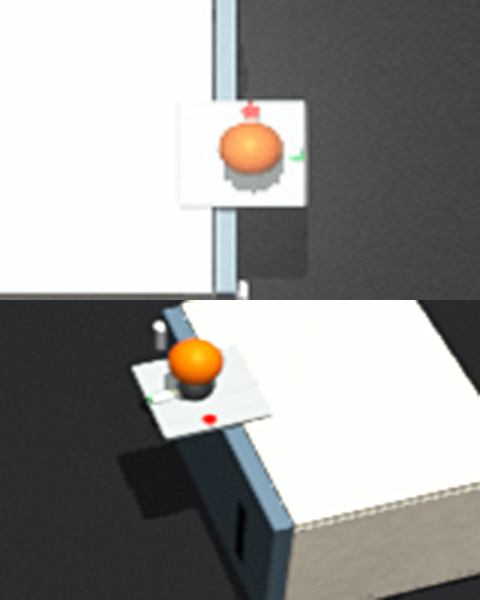

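The final crops show the door flush shut, the pointer on the green dot (scene crop about (160,396)) and the gripper clear of everything.

```bash
python3 -c "
from plant import ctrl
print(ctrl.sign_off())"
```

```text
the job is handed in; nothing more can be done
None
```

I handed the job in at about 15.6 s: the last pictures show the locker door flush shut and the knob's pointer on the green dot. The gripper was clear and nothing beside the locker was touched, but sign-off returned no verdict.

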